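# Lock the sleeve carriage with its linch pin and sprung ring

## Task

Lock the carriage of turned sleeves to its station: take the flanged linch pin out of the black block, find the eye of the carriage's tongue with its nose, bring the eye over the bore and push the pin down until its flange lies flat on the tongue. Then flip the sprung ring over the pin's head so that it lies down on the flange, and let go. Feel your way without forcing the pin or leaning on the station with more than some 30 N, and leave the other things where they are.

Things in the scene. Friction and masses are not known exactly. Their poses are not given: they have to be found in the camera images.
- pin: the linch pin, plain steel, round, about 200 g, upright nose down in one of the black block's three holes; the only pin with a broad flange. Origin at the nose tip, z towards its head. From the tip: nose 10 mm long growing from 12 to 14 mm diameter, 14 mm shank to z = 48 mm, flange 42 mm diameter (z = 48 to 54), grip head 20 mm diameter (z = 54 to 92)
- station: the fixed steel docking station. Origin at table level under the axis of its bore, z up; y runs along the carriage's tongue from the bore towards the tray of sleeves; -x is the side where the ring is hinged. Its lug is 45 mm tall, 70 mm wide in y, from x = -60 to 30 mm
- bore (a point): mouth of the upright blind bore in the top of the lug, 45 mm above the table: about 16 mm in diameter with a small chamfer, 41 mm deep. The tongue's eye plate hides it, lying 2 mm above the lug
- rails (a point): middle of the carriage's rails, fixed, 215 mm from the bore in +y, 30 mm above the table. The carriage with tray and sleeves (about 2 kg, y = 110 to 340 mm, sleeves reaching 81 mm above the table) slides along the station's y; it is stiff, takes 4 to 8 N to move and stays where it is left
- seat (a point): the point on the bore's axis at the level of the tongue's top face (57 mm above the table), in the station's axes; fixed. The tongue ends in a steel plate 44 mm wide in x, 70 mm long in y, 10 mm thick, with a sharp-edged round eye of about 16 mm 25 mm from its tray end. With the pin fully home its flange lies on the plate and its nose tip is 48 mm below this point
- ring_hinge (a point): the middle of the ring's hinge axis on the station, 50 mm from the bore's axis on the -x side and 66 mm above the table; the hinge axis is along the station's y
- ring_end (a point): the middle of the far end of the ring's 6 mm wire, 88 mm from the hinge; it moves with the ring. The ring is an oblong steel loop, 42 mm wide outside and 30 mm inside, long enough to pass over the pin's head when the pin is home
- ring (a joint): angle of the ring in rad: 0 = leaning back from the bore on its stop, its far end 142 mm above the table and 94 mm from the bore's axis (open, as at the start), 0.53 = upright, 2.1 = lying level over the bore, down on the flange of a pin that is home (closed). A spring beside it pulls it back open below 0.7 and snaps it shut above 0.7; turning it over takes about 3 to 6 N at its far end
- tongue (a point): a fixed point 30 mm from the seat in +y, level with the tongue's top face. The carriage has stopped short: the eye's centre stands somewhere between seat and this point, 4 to 26 mm from the bore's axis, on the line between them: not measured, but seen or felt. A nose set down within about 2 mm of the eye's centre sinks into it, else it stands on the plate; once in, it drags the tongue along
- holder: fixed black plastic block 190 x 60 x 60 mm tall, origin at the centre of its underside, with three 18 mm holes on its top along its x axis at -62, 0 and 62 mm; the pin and two other pins stand in them in any order. The linch pin's flange lies on the block's top, its head standing from 66 to 104 mm above the table
- gauge: bystander: plain steel rod 15 mm in diameter, 85 mm long, no flange, standing in the black block; origin at its lower end
- short_pin: bystander: short steel pin with a 26 mm collar and a 14 mm square head, 65 mm long, standing in the black block; origin at its lower end
- sleeve_a: bystander: turned steel sleeve, 60 mm in diameter, 45 mm tall, on the table
- sleeve_b: bystander: another such sleeve
- wrench: bystander: steel wrench lying on the table
- deburrer: bystander: deburring tool with a black handle lying on the table
- oil: bystander: white plastic bottle, 56 mm in diameter, 150 mm tall, standing on the table
- tin: bystander: dark steel tin, 70 mm in diameter, 50 mm tall, on the table
- can: bystander: plain aluminium can, 66 mm in diameter, 110 mm tall, on the table

How it is judged (in metres and radians):
On the way, in this order (a step that is already met when the one before it is completed fails the run):
1. the pin is fully home, released or not, with the ring still back (horizontal distance between pin and seat below 0.004 m and z of pin in the frame of seat below -0.0455 m and angle between the z axis of pin and the z axis of seat, either way round below 0.06 rad and value of joint ring below 0.6 rad), for 0.2 s.
2. the ring lies over the pin's head on the flange (value of joint ring above 2.02 rad), for 0.2 s.
At the end, for the whole second after the job is handed in: The pin is upright (within 0.06 rad) in the bore, its nose within 4 mm of the bore's axis and at least 45.5 mm below the tongue's top face (flange within 2.5 mm of flat), the ring is down on the flange (joint above 2.02 rad), and the pin is at rest and released (horizontal distance between pin and seat below 0.004 m and z of pin in the frame of seat below -0.0455 m and angle between the z axis of pin and the z axis of seat, either way round below 0.06 rad and value of joint ring above 2.02 rad and linear speed of pin below 0.02 m/s and contact force between the fingers and pin below 0.1 N); the robot touches nothing.
It fails at once if the pin is forced: more than 35 N between it and the station (contact force between pin and station above 35 N).
It fails at once if the robot leans on the station with more than 40 N (contact force between any of the fingers, the arm and station above 40 N).
It fails at once if a bystander is moved by more than 30 mm (distance of any of gauge, short_pin, sleeve_a, sleeve_b, wrench, deburrer, oil, tin, can from where it was at the start of the episode above 0.03 m).
It also fails if it takes over 67 s, if anything falls off the work surface, if the arm or the gripper's body presses on something with over 40 N, if the wrist force passes 120 N, or if a joint passes its speed limit or range.

## Robot

A 6-joint arm with a two-finger parallel gripper is mounted at the origin on the work surface. World frame = base frame: x ahead of the robot, y to its left, z up, the work surface at z = 0. Lengths are in mm, angles in rad, forces in N, time in s.
With the tool pointing down it reaches from about 275 to 1000 mm from the base axis. Payload 8.4 kg.
Tool frame: the origin (TCP) lies midway between the tips of the shut fingers; the grasp point (between the pads) lies 19 mm behind it (r.grip_point_offset is the distance from the TCP to the grasp point, in mm); z points along the fingers, y is the line along which they close (so a half turn about z gives the same grasp; the last joint's range is limited). The gripper opens to 85 mm and grips with 20 to 120 N. Pads are 22 mm wide; open, the fingers measure 114 mm over their backs; the gripper's body (76 mm by 85 mm) begins 54 mm behind the grasp point. The pads swing forward as they close: fully open they stand 13 mm farther back than shut.
Start: joints at [1.294, 0.353, 1.633, -0, 1.155, -0.002], TCP at [169.595, 601.553, 231.281] pointing down, gripper open.
Joint ranges: [-2.63, 2.63], [-0.92, 2.1], [0.06, 2.66], [-1.3, 4.44], [0, 2.69], [-3.02, 3.02]. Speed limits (rad/s): [2.22, 2.22, 2.79, 3.14, 3.14, 3.14].

## Interface

Orientations are given as [roll, pitch, yaw] about the fixed x, y, z axes, in that order (R = Rz(yaw) Ry(pitch) Rx(roll)).
In Python, from rig import r gives the robot as it stands. The module is installed in compiled form; this text tells all that it offers.
- The arm moves only by the shell command python3 -m creep 'ROWS' [FORCE]. ROWS is text: rows parted by semicolons, each of 7 numbers parted by spaces: the turn, a rotation vector about the tool's x, y, z in degrees, then the shift along the tool's x, y, z in m, then the closure in counts, from 0 (fully open) to 255 (shut). A call has 1 to 8 rows; each row is the pose to reach, as a shift and turn from the pose commanded when the call began, along the tool's axes at that moment; what a row does not reach only later rows make up. A row lasts 1/8 s, in which the tool goes at most 62.5 mm and 10.7 degrees, less where a joint would pass 70% of its speed; a pose out of reach is approached as far as the arm can. A call with a gripper value outside its range is refused whole. The fingers move at their own pace and stop on an object; FORCE is the grip in N (left out, the last holds). Time passes only in rows, so rows that repeat a pose let the fingers close. It gives the time, the measured TCP pose, the force, the opening and the grip force at its end, in the units of the state.
- r.sense(): the state, without advancing time (a new reading comes with each control period).
- r.grab_frame(name): name is "scene" or "top" or "wrist"; returns a dict with "img" (480x640x3 uint8, red, green, blue), "range_z" (480x640 float32, mm along the optical axis (not along the pixel's ray), 0 where there is no reading), "K" (3x3 intrinsics, pixels), "world_from_camera" (4x4, takes a point from camera to world coordinates). Camera axes: x right, y up, looking along -z (the intrinsics and any distortion apply to the point x, -y, -z); pixel columns grow to the right and rows downward; lengths in mm; the calibration is good to about 2 mm. A picture is of the moment at which its call begins.
- r.sign_off(): hands the job in; it is judged then, once.
The state is a dict: "clock": time; "qpos": joint angles; "qvel": joint speeds; "joint_efforts": joint torques, N m; "eef_pos": TCP position; "tcp_rot": TCP orientation; "contact_force": force on the tool from outside, world axes, zero at the start; "wrist_torque": the same for the moment, N m; "opening": opening from 0.0 (shut) to 1.0 (fully open); "grasp_force": force on a finger pad.
Only numpy, scipy, OpenCV 4.12 (cv2) and the standard library are available. Lean on these libraries where they do the work, as an engineer would, in place of code of your own. Each camera call takes 0.05 s, during which the arm holds its last target. There are 200 camera calls.

## Working session

There is one attempt and no reset: what is moved stays moved. The work goes in short steps, Python scripts to look and compute and a shell command to move; the robot and the scene stay as the last step left them, time stands still between calls to the robot, and variables do not carry over. Pictures are saved under pics/ and viewed, at most 12 in all, crops included, and the job is handed in when it is done.

```bash
mkdir -p pics; cat > h.py <<'E'
import numpy as np,cv2
from rig import r
from scipy.spatial.transform import Rotation as R
def grab(n,f=None):
    d=r.grab_frame(n)
    if f: cv2.imwrite('pics/'+f,d['img'][:,:,::-1])
    np.savez(''+n+'.npz',**d)
    return d
def cloud(d):
    z=d['range_z'].astype(float);K=d['K'];T=d['world_from_camera']
    v,u=np.mgrid[0:480,0:640]
    P=np.stack([(u-K[0,2])/K[0,0]*z,-(v-K[1,2])/K[1,1]*z,-z],-1)
    W=P@T[:3,:3].T+T[:3,3]; W[z<=0]=np.nan
    return W
def ray(d,u,v,h):
    K=d['K'];T=d['world_from_camera']
    g=T[:3,:3]@np.array([(u-K[0,2])/K[0,0],-(v-K[1,2])/K[1,1],-1]);o=T[:3,3]
    return o+g*(h-o[2])/g[2]
def totool(vec):
    s=r.sense();
    return R.from_euler('xyz',s['tcp_rot']).inv().apply(vec)
E
python3 - <<'E'
from h import *
for n in ['scene','top']:
    d=grab(n,n+'0.png');print(n,d['K'].round(1).tolist(),d['world_from_camera'].round(2).tolist())
s=r.sense();print(s,r.grip_point_offset)
E
```

```text
scene [[467.6, 0.0, 323.5], [0.0, 467.6, 244.4], [0.0, 0.0, 1.0]] [[0.55, -0.68, 0.48, 1075.89], [0.84, 0.44, -0.33, -393.33], [0.02, 0.58, 0.81, 944.74], [0.0, 0.0, 0.0, 1.0]]
top [[584.3, 0.0, 317.7], [0.0, 584.3, 233.1], [0.0, 0.0, 1.0]] [[-0.03, 0.99, -0.15, 357.89], [-1.0, -0.02, 0.02, -50.38], [0.01, 0.15, 0.99, 1417.84], [0.0, 0.0, 0.0, 1.0]]
{'clock': 0.1, 'qpos': array([ 1.29362095e+00,  3.53612682e-01,  1.63404466e+00,  3.52041746e-05,
        1.15521544e+00, -2.44725068e-03]), 'qvel': array([-1.32123482e-04, -3.98419192e-04, -2.31263275e-03,  3.37862788e-05,
       -2.83992378e-04, -6.60674067e-04]), 'joint_efforts': array([-4.26272218e-04, -6.06360841e+01, -3.42820430e+01,  7.58180386e-05,
        3.87504944e-03,  4.04617353e-06]), 'eef_pos': array([169.45456356, 601.14725822, 230.62211944]), 'tcp_rot': array([-3.14031261e+00, -3.53221381e-05,  2.86685027e+00]), 'contact_force': array([ 0.38208389,  0.4736101 , -0.02061867]), 'wrist_torque': array([-0.00302298, -0.01622731,  0.00742834]), 'grasp_force': 0.0, 'opening': 1.0021136767655674} 18.700000000000003
```

View pics/top0.png

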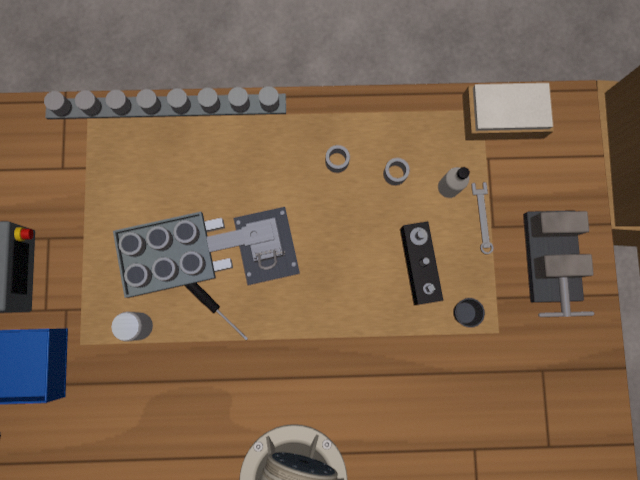

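View pics/scene0.png

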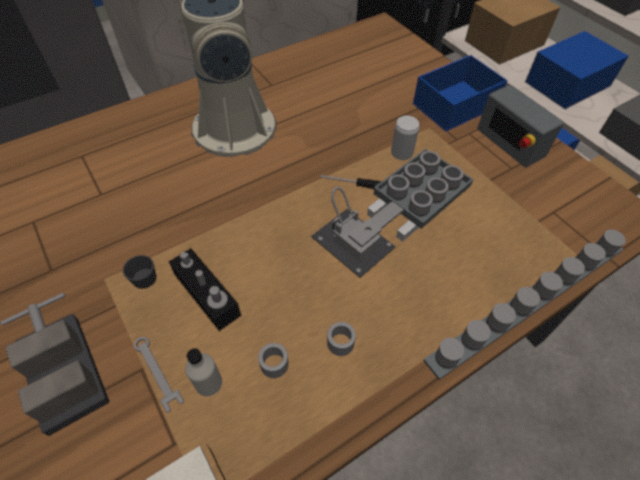

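```bash
python3 - <<'E'
from h import *
d=dict(np.load('top.npz'));W=cloud(d)
for n,u,v in [('base',293,475),('pin',419,236),('mid',426,262),('low',429,288),('plate',262,232),('eye',253,234),('tongue',230,241),('lug',265,250),('ringend',266,266),('blk',405,228),('table',350,250),('sleeve',135,242),('can',127,326)]:
    print(n,W[v,u].round(1))
S=dict(np.load('scene.npz'));V=cloud(S)
for n,u,v in [('pin',217,293),('plate',368,236),('ringtop',337,192),('sleeve',421,198)]: print(n,V[v,u].round(1))
a=cv2.resize(d['img'][195:295,195:325],None,fx=6,fy=6,interpolation=cv2.INTER_CUBIC)[:600,:,::-1];cv2.imwrite('pics/c1.png',a)
E
```

```text
base [ 98.5 -13.  360.3]
pin [ 544.7 -300.8  106.8]
mid [ 486.1 -315.7   95.9]
low [ 427.  -319.6   94.1]
plate [571.   59.7  54.5]
eye [568.2  81.8  44.9]
tongue [550.7 134.4  59.9]
lug [529.4  54.   43.6]
ringend [495.   54.9   6.3]
blk [ 571.  -277.5   61.2]
table [ 529.9 -150.5   -2.7]
sleeve [550.7 349.3  82. ]
can [nan nan nan]
pin [ 561.4 -303.4  103.4]
plate [585.3  69.   58.6]
ringtop [387.  117.3  -0.8]
sleeve [573.6 236.9  80.9]
```

View pics/c1.png

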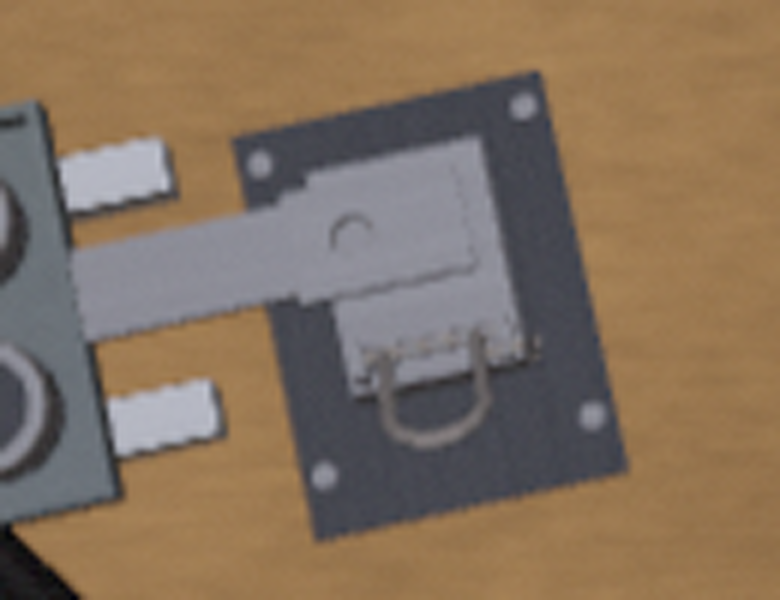

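```bash
python3 - <<'E'
from h import *
d=dict(np.load('top.npz'))
c=lambda x,y,h:ray(d,195+x/6,195+y/6,h)
B=[c(233,138,6),c(540,72,6),c(628,468,6),c(315,540,6)]
for b in B: print(b.round(1))
for a,b in [(1,0),(2,3)]: v=B[a+0]-B[b]; v=-v; print('ydir yaw',np.degrees(np.arctan2(-v[0],v[1])))
for a,b in [(2,1),(3,0)]: v=B[b]-B[a]; print('xdir yaw',np.degrees(np.arctan2(v[1],v[0])))
print('eye',c(353,235,57).round(1),'lugcorner',c(487,137,45).round(1))
m=c(487,137,45);print('tongue edges',c(80,248,57).round(1),c(280,205,57).round(1),c(85,340,57),c(295,297,57))
# pins
hsv=cv2.cvtColor(d['img'],cv2.COLOR_RGB2HSV)
im=d['img'].astype(int)
m=np.zeros((480,640),np.uint8);m[215:310,395:447]=(im.max(2)[215:310,395:447]<45)*255
m=cv2.morphologyEx(m,cv2.MORPH_CLOSE,np.ones((17,17)))
k,_=cv2.findContours(m,0,2);k=max(k,key=cv2.contourArea);q=cv2.boxPoints(cv2.minAreaRect(k));print([ray(d,*p,60).round(1) for p in q])
a=cv2.resize(d['img'][210:310,385:455],None,fx=6,fy=6,interpolation=cv2.INTER_CUBIC)[:,:,::-1];cv2.imwrite('pics/c2.png',a)
E
```

```text
[615.  132.1   6. ]
[639.3   6.3   6. ]
[475.9 -26.1   6. ]
[450.2 100.1   6. ]
ydir yaw 10.96984429649306
ydir yaw 11.503448707625289
xdir yaw 11.233883177168734
xdir yaw 10.994599795134
eye [565.9  78.7  57. ] lugcorner [605.8  26.3  45. ]
tongue edges [563.4 185.5  57. ] [578.5 107.2  57. ] [527.09045822 183.50069304  57.        ] [541.93884397 101.61686513  57.        ]
[array([ 575.6, -265. ,   60. ]), array([ 586.4, -332.8,   60. ]), array([ 401.7, -356.1,   60. ]), array([ 391.5, -289.5,   60. ])]
```

View pics/c2.png

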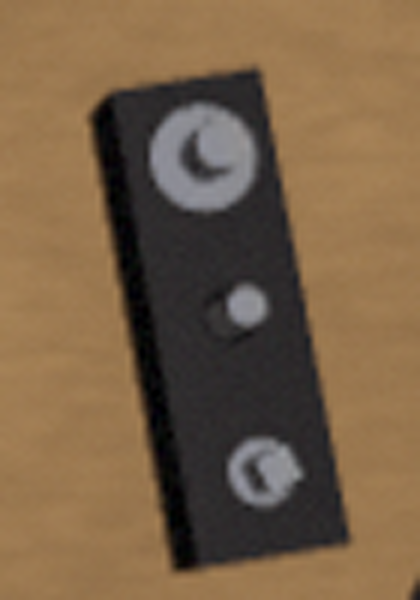

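```bash
cat >> h.py <<'E'
def plan(tx,ty,tz,yawdeg):
    """tool-frame row to reach target (down-pointing, tool y along station-y style yaw)"""
    s=r.sense();A=R.from_euler('xyz',s['tcp_rot']);B=R.from_euler('xyz',[np.pi,0,np.radians(yawdeg)])
    print('row',np.r_[(A.inv()*B).as_rotvec(degrees=True).round(2),(A.inv().apply(np.array([tx,ty,tz])-s['eef_pos'])/1000).round(4)].tolist())
E
python3 - <<'E'
from h import *
d=dict(np.load('top.npz'))
p=ray(d,385+203/6,210+157/6,66);print(p, ray(d,385+247/6,210+305/6,95),ray(d,385+262/6,210+472/6,80))
a=ray(d,385+258/6,210+72/6,60);b=ray(d,385+350/6,210+543/6,60);print(a,b,np.degrees(np.arctan2(*(a-b)[[1,0]])))
plan(p[0]-60,p[1],230,191.2)
E
```

```text
[ 550.09811262 -308.15482848   66.        ] [ 488.7999193  -316.36125697   95.        ] [ 426.24594797 -321.6051351    80.        ]
[ 584.20658823 -332.78680905   60.        ] [ 399.08214882 -358.17855392   60.        ] 7.809979856524301
row [-0.07, -0.02, -26.94, -0.5553, -0.7882, 0.0016]
```

```bash
python3 -m creep '0 0 -27 -0.555 -0.788 0 0;0 0 -27 -0.555 -0.788 0 0;0 0 -27 -0.555 -0.788 0 0;0 0 -27 -0.555 -0.788 0 0;0 0 -27 -0.555 -0.788 0 0;0 0 -27 -0.555 -0.788 0 0;0 0 -27 -0.555 -0.788 0 0;0 0 -27 -0.555 -0.788 0 0'; python3 -c "
from h import *
plan(490,-308,230,191.2)"
```

```text
clock: 1.1
eef_pos: [336.0, 128.1, 231.5]
tcp_rot: [3.141, 0.001, -2.945]
contact_force: [0.8, 0.5, 0.2]
opening: 0.997
grasp_force: 0.0
row [0.01, 0.05, 0.09, -0.0656, -0.4579, 0.0015]
```

```bash
python3 -m creep '0 0 0 -0.066 -0.458 0 0;0 0 0 -0.066 -0.458 0 0;0 0 0 -0.066 -0.458 0 0;0 0 0 -0.066 -0.458 0 0;0 0 0 -0.066 -0.458 0 0;0 0 0 -0.066 -0.458 0 0;0 0 0 -0.066 -0.458 0 0;0 0 0 -0.066 -0.458 0 0'; python3 -c "
from h import *
d=grab('wrist','w1.png');print(d['K'],d['world_from_camera'].round(2))
plan(550,-308,130,191.2)"
```

```text
clock: 2.1
eef_pos: [490.4, -309.5, 230.7]
tcp_rot: [-3.141, -0.0, -2.947]
contact_force: [0.0, 0.5, 0.0]
opening: 0.998
grasp_force: 0.0
[[431.46274505   0.         321.44736482]
 [  0.         431.46274505 235.78836667]
 [  0.           0.           1.        ]] [[-1.9000e-01 -9.4000e-01 -2.6000e-01  4.2421e+02]
 [ 9.8000e-01 -1.9000e-01 -5.0000e-02 -3.2170e+02]
 [-0.0000e+00 -2.7000e-01  9.6000e-01  3.7429e+02]
 [ 0.0000e+00  0.0000e+00  0.0000e+00  1.0000e+00]]
row [-0.09, 0.01, -0.06, -0.0584, -0.0084, 0.1008]
```

View pics/w1.png

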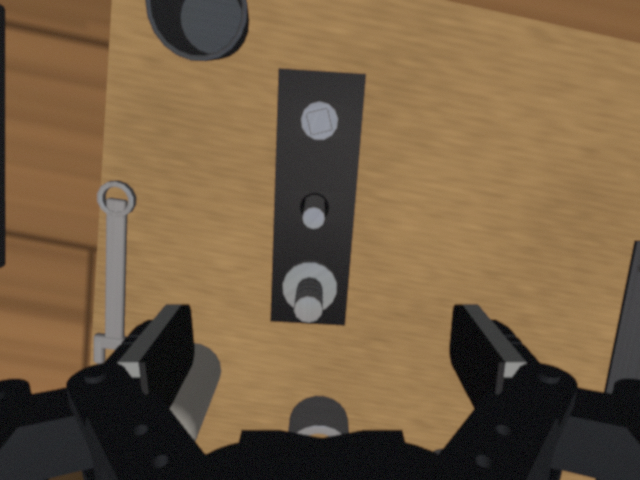

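```bash
python3 -c "
from h import *
d=dict(np.load('wrist.npz'))
print(ray(d,308,309,104),ray(d,310,287,66),ray(d,314,218,94))
p=ray(d,308,309,104)
plan(p[0],p[1],130,191.2)"
```

```text
[ 551.11884298 -306.25142925  104.        ] [ 550.57627321 -305.98045795   66.        ] [ 490.02781535 -314.00124282   94.        ]
row [-0.09, 0.01, -0.06, -0.0598, -0.0069, 0.1008]
```

```bash
python3 -m creep '0 0 0 -0.06 -0.007 0.05 0;0 0 0 -0.06 -0.007 0.09 0;0 0 0 -0.06 -0.007 0.12 0;0 0 0 -0.06 -0.007 0.15 0;0 0 0 -0.06 -0.007 0.159 0;0 0 0 -0.06 -0.007 0.159 0' 60; python3 -m creep '0 0 0 0 0 0 255;0 0 0 0 0 0 255;0 0 0 0 0 0 255;0 0 0 0 0 0 255;0 0 0 0 0 0 255;0 0 0 0 0 0 255' 60
```

```text
clock: 2.9
eef_pos: [549.9, -301.1, 72.2]
tcp_rot: [3.141, -0.001, -2.945]
contact_force: [0.5, 0.8, -0.1]
opening: 0.999
grasp_force: 0.0
clock: 3.65
eef_pos: [551.7, -304.0, 73.7]
tcp_rot: [-3.137, 0.003, -2.945]
contact_force: [0.4, -8.9, 2.7]
opening: 0.212
grasp_force: 58.6
```

```bash
python3 -m creep '0 0 0 0 0 -0.01 255;0 0 0 0 0 -0.04 255;0 0 0 0 0 -0.08 255;0 0 0 0 0 -0.13 255;0 0 0 0 0 -0.15 255;0 0 0 0 0 -0.15 255'; python3 -c "
from h import *
plan(566-100,79-19,225,191.2)"
```

```text
clock: 4.4
eef_pos: [550.8, -301.9, 223.9]
tcp_rot: [-3.14, 0.002, -2.945]
contact_force: [1.1, 0.1, -1.0]
opening: 0.218
grasp_force: 59.7
row [-0.12, 0.14, 0.06, 0.0125, 0.3715, -0.0018]
```

```bash
python3 -m creep '0 0 0 0.012 0.371 -0.026 255;0 0 0 0.012 0.371 -0.026 255;0 0 0 0.012 0.371 -0.026 255;0 0 0 0.012 0.371 -0.026 255;0 0 0 0.012 0.371 -0.026 255;0 0 0 0.012 0.371 -0.026 255;0 0 0 0.012 0.371 -0.026 255;0 0 0 0.012 0.371 -0.026 255'; python3 -c "
from h import *
grab('wrist','w2.png');grab('scene')
print(r.sense()['contact_force'])"
```

```text
clock: 5.4
eef_pos: [465.3, 60.0, 247.2]
tcp_rot: [-3.141, -0.002, -2.944]
contact_force: [-0.2, 0.0, -1.9]
opening: 0.214
grasp_force: 60.0
[ 0.08642708  0.27945249 -1.68188416]
```

View pics/w2.png

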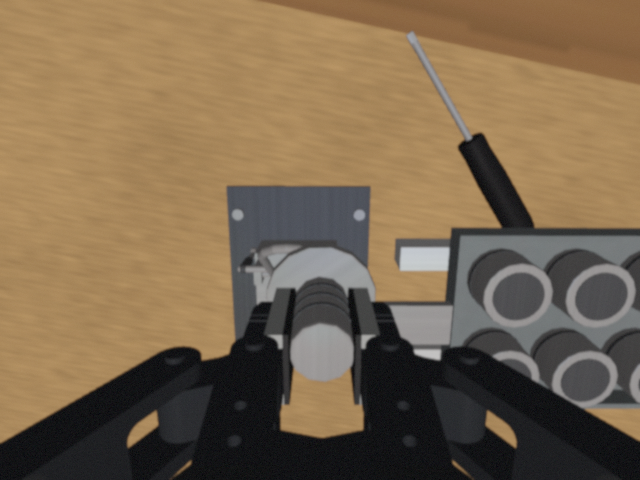

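```bash
python3 -c "
from h import *
d=dict(np.load('wrist.npz'))
T=R.from_euler('xyz',r.sense()['tcp_rot']).as_matrix();e=r.sense()['eef_pos']
for u,v,z in [(322,350,277.5),(320.5,287,239.5)]:
  p=ray(d,u,v,z);print(p,T.T@(p-e))"
python3 -m creep '0 0 0 0.03 -0.08 0 255;0 0 0 0.03 -0.08 0 255;0 0 0 0.03 -0.08 0 255;0 0 0 0.03 -0.08 0 255'; python3 -c "
from h import *
d=grab('wrist','w3.png')
s=dict(np.load('scene.npz'));print(r.sense()['contact_force'])
"
```

```text
[464.48258082  60.75341591 277.5       ] [  0.96642935   1.85400438 -30.01725127]
[460.35616383  59.36963496 239.5       ] [5.23170207 1.30720841 7.9886776 ]
clock: 6.0
eef_pos: [452.2, -24.7, 248.1]
tcp_rot: [3.141, -0.0, -2.947]
contact_force: [0.4, -0.4, -2.5]
opening: 0.209
grasp_force: 59.9
[ 0.30816973 -0.14400268 -1.31870887]
```

View pics/w3.png

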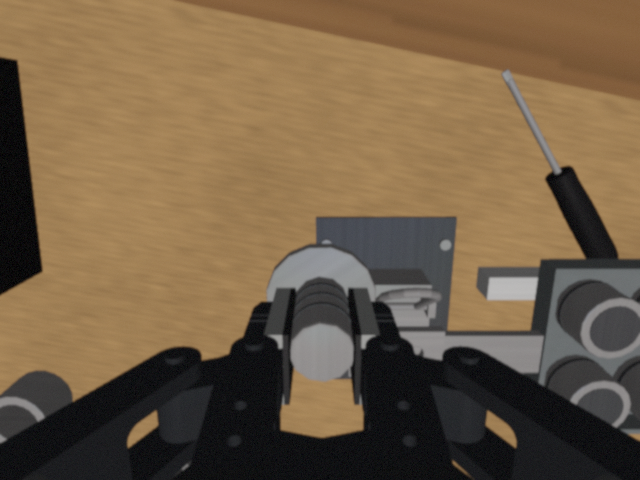

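```bash
python3 -m creep '0 0 0 0.06 -0.01 0 255;0 0 0 0.06 -0.01 0 255;0 0 0 0.06 -0.01 0 255;0 0 0 0.06 -0.01 0 255'; python3 -c "
from h import *
d=grab('wrist','w4.png')
cv2.imwrite('pics/w4.png',cv2.resize(d['img'][130:380,220:560],None,fx=2.3,fy=2.3,interpolation=cv2.INTER_CUBIC)[:,:,::-1])
"
```

```text
clock: 6.55
eef_pos: [396.2, -45.4, 248.5]
tcp_rot: [-3.141, 0.001, -2.944]
contact_force: [-0.3, 0.7, -1.7]
opening: 0.211
grasp_force: 59.9
```

View pics/w4.png

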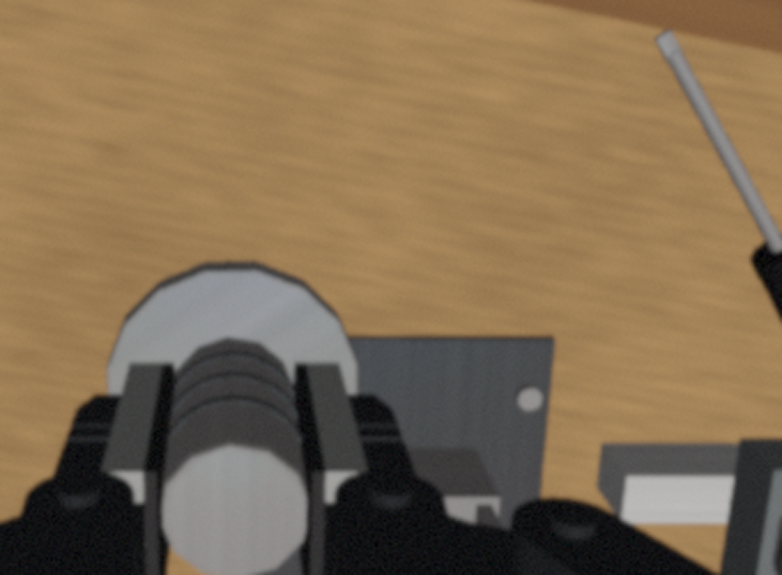

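```bash
python3 -m creep '0 0 0 -0.17 0.005 0 255;0 0 0 -0.17 0.005 0 255;0 0 0 -0.17 0.005 0 255;0 0 0 -0.17 0.005 0 255;0 0 0 -0.17 0.005 0 255'; python3 -c "
from h import *
d=grab('wrist')
cv2.imwrite('pics/w5.png',cv2.resize(d['img'][130:380,220:560],None,fx=2.3,fy=2.3,interpolation=cv2.INTER_CUBIC)[:,:,::-1])
"
```

```text
clock: 7.22
eef_pos: [560.4, -7.5, 247.5]
tcp_rot: [3.141, -0.002, -2.945]
contact_force: [-0.7, -0.0, -2.2]
opening: 0.215
grasp_force: 59.9
```

View pics/w5.png

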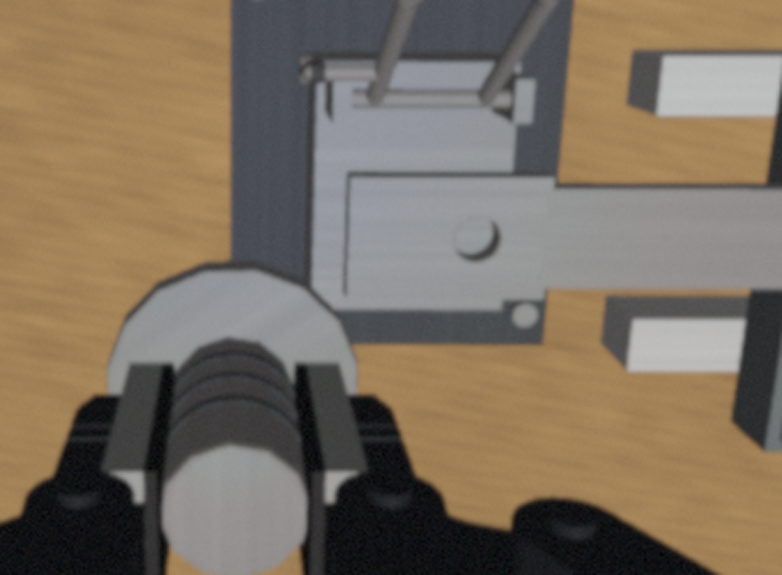

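```bash
python3 -c "
from h import *
d=dict(np.load('wrist.npz'))
c=lambda x,y,z:ray(d,220+x/2.3,130+y/2.3,z)
st=R.from_euler('z',11.2,degrees=True);S=lambda p:st.inv().apply(p).round(1)
s=r.sense();e=s['eef_pos'];A=R.from_euler('xyz',s['tcp_rot'])
for n,x,y,z in [('eye',477,238,57),('plate endnear',348,173,57),('plate endfar',345,300,57),('plate near',450,173,57),('plate far',450,309,57),('lug -y',312,180,45),('lug +y near',517,160,45),('lug far -y',310,308,45),('hinge l',380,98,66),('hinge r',490,98,66)]:
  p=c(x,y,z);print(n,p.round(1),S(p))
print('tcp',S(e))
z0=e[2]-73.7
for n,x,y,z in [('head',235,510,z0+104),('flange',232.5,384,z0+66),('flange',232.5,388,z0+66)]:
  p=c(x,y,z);print(n,p.round(1),S(p),A.inv().apply(p-e).round(1))
"
```

```text
eye [567.   81.3  57. ] [572.  -30.4  57. ]
plate endnear [553.3  31.9  57. ] [549.  -76.2  57. ]
plate endfar [598.3  41.2  57. ] [594.9 -75.7  57. ]
plate near [546.5  66.2  57. ] [548.9 -41.2  57. ]
plate far [594.2  78.7  57. ] [598.2 -38.3  57. ]
lug -y [560.4  21.8  45. ] [554.  -87.5  45. ]
lug +y near [539.2  91.3  45. ] [546.6 -15.1  45. ]
lug far -y [607.6  31.5  45. ] [602.1 -87.1  45. ]
hinge l [525.4  35.1  66. ] [522.2 -67.6  66. ]
hinge r [518.3  70.4  66. ] [522.1 -31.7  66. ]
tcp [ 547.9 -116.3  247.8]
head [560.   -6.6 278.1] [ 548.1 -115.3  278.1] [ -0.1   1.  -30.3]
flange [559.3  -7.1 240.1] [ 547.3 -115.6  240.1] [0.6 0.7 7.7]
flange [560.   -7.  240.1] [ 548.  -115.6  240.1] [-0.1  0.7  7.7]
```

```bash
python3 -c "
from h import *
plan(566.7,80.4,127,191.2)"; python3 -m creep '0 0 0 0.024 -0.086 0 255' >/dev/null; python3 -c "
from h import *
print(r.sense()['eef_pos'])"
```

```text
row [0.01, -0.09, 0.07, -0.0239, 0.085, 0.1207]
[555.9603385  -67.97165153 248.45513062]
```

That row had its signs swapped, so the arm moved away from the target in free air. Nothing was touched. I'll re-plan.

```bash
python3 -m creep '0 0 0 0 0 0 255;0 0 0 0 0 0 255'; python3 -c "
from h import *
plan(566.7,80.4,127,191.2)"
```

```text
clock: 7.65
eef_pos: [555.5, -70.2, 248.6]
tcp_rot: [3.141, 0.0, -2.947]
contact_force: [0.6, 1.0, -2.3]
opening: 0.212
grasp_force: 60.0
row [0.02, 0.01, -0.04, -0.0401, 0.1455, 0.1216]
```

```bash
python3 -m creep '0 0 0 -0.04 0.05 0 255;0 0 0 -0.04 0.1 0 255;0 0 0 -0.04 0.1455 0 255;0 0 0 -0.04 0.1455 0.03 255;0 0 0 -0.04 0.1455 0.07 255;0 0 0 -0.04 0.1455 0.1 255;0 0 0 -0.04 0.1455 0.121 255;0 0 0 -0.04 0.1455 0.121 255';python3 -m creep '0 0 0 0 0 0 255;0 0 0 0 0 0 255'; python3 -c "
from h import *
plan(566.7,80.4,119,191.2)"
```

```text
clock: 8.65
eef_pos: [565.5, 81.3, 126.0]
tcp_rot: [3.141, -0.003, -2.944]
contact_force: [-0.7, -0.2, -1.2]
opening: 0.212
grasp_force: 60.4
clock: 8.9
eef_pos: [567.8, 80.8, 128.6]
tcp_rot: [-3.142, 0.002, -2.945]
contact_force: [-0.2, -0.4, -1.1]
opening: 0.212
grasp_force: 60.4
row [-0.0, 0.12, 0.07, 0.0012, -0.0002, 0.0095]
```

```bash
python3 -m creep '0 0 0 0 0 0.003 255;0 0 0 0 0 0.006 255;0 0 0 0 0 0.008 255;0 0 0 0 0 0.009 255;0 0 0 0 0 0.01 255;0 0 0 0 0 0.01 255'|grep -E 'pos|force'; python3 -m creep '0 0 0 0 0 0.001 255;0 0 0 0 0 0.002 255;0 0 0 0 0 0.002 255'|grep -E 'pos|force'
```

```text
eef_pos: [567.1, 80.5, 117.2]
contact_force: [-0.0, -0.2, -2.1]
grasp_force: 60.4
eef_pos: [567.0, 80.4, 115.2]
contact_force: [0.3, -0.1, -1.7]
grasp_force: 60.4
```

```bash
python3 -m creep '0 0 0 0 0 0.001 255;0 0 0 0 0 0.002 255;0 0 0 0 0 0.003 255;0 0 0 0 0 0.003 255'|grep -E 'pos|contact'; python3 -m creep '0 0 0 0 0 0.001 255;0 0 0 0 0 0.002 255;0 0 0 0 0 0.002 255'|grep -E 'pos|contact'
```

```text
eef_pos: [567.0, 80.5, 112.2]
contact_force: [0.7, -0.4, -2.0]
eef_pos: [567.0, 80.5, 110.2]
contact_force: [0.0, 1.0, -1.6]
```

```bash
python3 -m creep '0 0 0 0 -0.002 0 255;0 0 0 0 -0.005 0 255;0 0 0 0 -0.008 0 255;0 0 0 0 -0.011 0 255;0 0 0 0 -0.011 0 255'|grep -E 'pos|force'; python3 -m creep '0 0 0 0 -0.003 0 255;0 0 0 0 -0.006 0 255;0 0 0 0 -0.008 0 255;0 0 0 0 -0.010 0 255;0 0 0 0 -0.010 0 255'|grep -E 'pos|force|rot'
```

```text
eef_pos: [569.3, 69.2, 110.3]
contact_force: [0.1, 1.1, -2.1]
grasp_force: 60.0
eef_pos: [571.2, 59.5, 110.3]
tcp_rot: [-3.141, -0.0, -2.945]
contact_force: [0.7, 2.7, -2.1]
grasp_force: 60.0
```

```bash
python3 -c "
from h import *
a=dict(np.load('scene.npz'))['img'] if 0 else cv2.imread('pics/scene0.png')
b=grab('scene','s2.png')['img'][:,:,::-1]
c=cv2.imread('pics/top0.png');d=grab('top','t2.png')['img'][:,:,::-1]
def sh(a,b,x0,y0,x1,y1):
  g=lambda i:np.float32(cv2.cvtColor(i[y0:y1,x0:x1].copy(),cv2.COLOR_BGR2GRAY))
  t=g(a)[8:-8,8:-8]; m=cv2.matchTemplate(g(b),t,cv2.TM_CCOEFF_NORMED);print(cv2.minMaxLoc(m)[1],np.array(cv2.minMaxLoc(m)[3])-8)
sh(c,d,110,222,208,298)
sh(a,b,380,145,470,225)
"

```

```text
0.5549541115760803 [ 8 -2]
0.8112866282463074 [-5  4]
```

```bash
python3 -m creep '0 0 0 0 0 0.001 255;0 0 0 0 0 0.002 255;0 0 0 0 0 0.003 255;0 0 0 0 0 0.003 255'|grep -E 'pos|contact'; python3 -m creep '0 0 0 0 0 0.001 255;0 0 0 0 0 0.0015 255;0 0 0 0 0 0.002 255;0 0 0 0 0 0.002 255'|grep -E 'pos|contact'
```

```text
eef_pos: [571.2, 59.8, 107.2]
contact_force: [0.7, 1.5, -2.5]
eef_pos: [571.2, 60.0, 105.3]
contact_force: [1.4, 1.6, -1.4]
```

```bash
python3 -m creep '0 0 0 0 0 0.001 255;0 0 0 0 0 0.0015 255;0 0 0 0 0 0.0015 255'|grep -E 'pos|contact'; python3 -m creep '0 0 0 0 0 0.001 255;0 0 0 0 0 0.0015 255;0 0 0 0 0 0.0015 255'|grep -E 'pos|contact'
```

```text
eef_pos: [571.2, 59.9, 103.7]
contact_force: [0.9, 2.0, -1.2]
eef_pos: [571.2, 59.9, 102.2]
contact_force: [0.1, 3.2, -1.5]
```

```bash
python3 -m creep '0 0 0 0 0 0.001 255;0 0 0 0 0 0.002 255;0 0 0 0 0 0.003 255;0 0 0 0 0 0.003 255'|grep -E 'pos|contact'; python3 -m creep '0 0 0 0 0 0.001 255;0 0 0 0 0 0.002 255;0 0 0 0 0 0.003 255;0 0 0 0 0 0.003 255'|grep -E 'pos|contact'
```

```text
eef_pos: [571.2, 59.9, 99.2]
contact_force: [1.8, 4.6, -2.3]
eef_pos: [571.2, 59.9, 96.1]
contact_force: [1.9, 4.8, -2.0]
```

```bash
python3 -m creep '0 0 0 -0.0003 0.0005 0.001 255;0 0 0 -0.0003 0.0005 0.003 255;0 0 0 -0.0003 0.0005 0.005 255;0 0 0 -0.0003 0.0005 0.005 255'|grep -E 'pos|contact'; python3 -m creep '0 0 0 0 0 0.002 255;0 0 0 0 0 0.004 255;0 0 0 0 0 0.005 255;0 0 0 0 0 0.005 255'|grep -E 'pos|contact'
```

```text
eef_pos: [571.1, 60.2, 90.9]
contact_force: [0.8, 1.5, -2.2]
eef_pos: [571.2, 60.3, 86.1]
contact_force: [-1.1, 0.7, -1.6]
```

```bash
python3 -m creep '0 0 0 0 0 0.002 255;0 0 0 0 0 0.004 255;0 0 0 0 0 0.006 255;0 0 0 0 0 0.006 255'|grep -E 'pos|contact'; python3 -m creep '0 0 0 0 0 0.002 255;0 0 0 0 0 0.004 255;0 0 0 0 0 0.005 255;0 0 0 0 0 0.005 255'|grep -E 'pos|contact';python3 -m creep '0 0 0 0 0 0.001 255;0 0 0 0 0 0.0015 255;0 0 0 0 0 0.0015 255'|grep -E 'pos|contact'
```

```text
eef_pos: [571.2, 60.4, 80.1]
contact_force: [0.1, -0.1, -2.0]
eef_pos: [571.3, 60.4, 75.2]
contact_force: [-0.3, 0.3, -2.3]
eef_pos: [571.4, 60.4, 73.7]
contact_force: [-0.9, -0.8, -2.3]
```

```bash
for i in 1; do python3 -m creep '0 0 0 0 0 0.0005 255;0 0 0 0 0 0.001 255;0 0 0 0 0 0.001 255'|grep -E 'pos|contact';python3 -m creep '0 0 0 0 0 0.0005 255;0 0 0 0 0 0.001 255;0 0 0 0 0 0.001 255'|grep -E 'pos|contact'; done
```

```text
eef_pos: [571.4, 60.4, 72.7]
contact_force: [-0.7, -0.3, -2.4]
eef_pos: [571.3, 60.4, 71.7]
contact_force: [0.8, 0.7, -2.9]
```

```bash
python3 -m creep '0 0 0 0 0 0.0005 255;0 0 0 0 0 0.001 255;0 0 0 0 0 0.001 255'|grep -E 'pos|contact';python3 -m creep '0 0 0 0 0 0.0005 255;0 0 0 0 0 0.0005 255'|grep -E 'pos|contact'
```

```text
eef_pos: [571.3, 60.4, 70.7]
contact_force: [0.4, -0.3, -2.5]
eef_pos: [571.5, 60.4, 70.5]
contact_force: [-1.9, -0.6, 2.8]
```

```bash
python3 -m creep '0 0 0 0 0 0.0003 255;0 0 0 0 0 0.0005 255;0 0 0 0 0 0.0005 255'|grep -E 'pos|contact'
```

```text
eef_pos: [571.4, 60.4, 70.4]
contact_force: [-2.9, -1.2, 8.0]
```

```bash
python3 -m creep '0 0 0 0 0 -0.0005 160;0 0 0 0 0 -0.0005 100;0 0 0 0 0 -0.0005 100;0 0 0 0 0 -0.0005 100;0 0 0 0 0 -0.0005 100'; python3 -m creep '0 0 0 0 0 -0.03 100;0 0 0 0 0 -0.07 100;0 0 0 0 0 -0.11 100;0 0 0 0 0 -0.15 200;0 0 0 0 0 -0.15 255;0 0 0 0 0 -0.15 255;0 0 0 0 0 -0.15 255'; python3 -c "
from h import *
d=grab('top','t3.png');W=cloud(d)
a=cv2.resize(d['img'][195:295,195:325],None,fx=6,fy=6,interpolation=cv2.INTER_CUBIC)[:600,:,::-1]
d2=grab('scene');b=cv2.resize(d2['img'][170:270,300:400],None,fx=6,fy=6)[:,:,::-1]
cv2.imwrite('pics/c3.png',cv2.resize(np.hstack([a,b]),None,fx=.55,fy=.55))
"
```

```text
clock: 19.75
eef_pos: [571.4, 60.5, 70.2]
tcp_rot: [-3.142, -0.0, -2.945]
contact_force: [0.2, 0.7, -0.0]
opening: 0.609
grasp_force: 0.0
clock: 20.62
eef_pos: [570.5, 60.3, 218.8]
tcp_rot: [3.141, -0.002, -2.945]
contact_force: [0.0, -0.4, 0.0]
opening: -0.003
grasp_force: 0.0
```

View pics/c3.png

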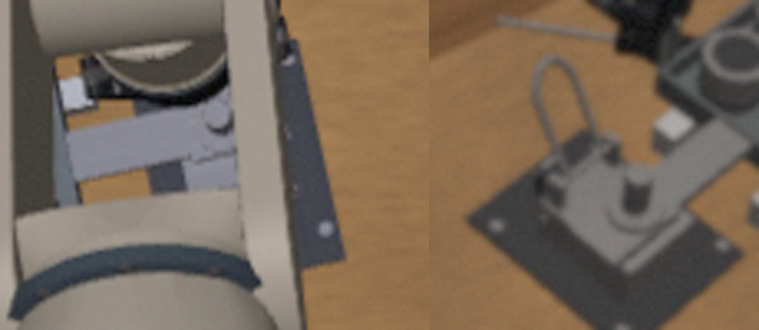

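The right half of the picture (scene view) shows the pin home at about (637,190), its flange flat on the tongue. The ring still leans back at about (555,100). Next I go behind the ring.

```bash
python3 -m creep '0 0 0 0.06 0 0 255;0 0 0 0.13 0 0 255;0 0 0 0.13 0 0 255;0 0 0 0.13 0 0.04 255;0 0 0 0.13 0 0.08 255;0 0 0 0.13 0 0.089 255;0 0 0 0.13 0 0.089 255'; python3 -m creep '0 0 0 -0.01 0 0 255;0 0 0 -0.02 0 0 255;0 0 0 -0.03 0 0 255;0 0 0 -0.04 0 0 255;0 0 0 -0.04 0 0 255'
```

```text
clock: 21.6
eef_pos: [444.3, 35.1, 131.3]
tcp_rot: [3.141, -0.001, -2.945]
contact_force: [1.0, -0.4, 0.8]
opening: -0.003
grasp_force: 0.0
clock: 22.22
eef_pos: [484.2, 43.1, 131.4]
tcp_rot: [-3.142, 0.001, -2.945]
contact_force: [-1.0, -1.5, 0.5]
opening: 0.002
grasp_force: 0.8
```

```bash
python3 -m creep '0 0 0 -0.008 0 0 255;0 0 0 -0.016 0 0 255;0 0 0 -0.024 0 0 255;0 0 0 -0.024 0 0 255'|grep -E 'pos|contact'; python3 -m creep '0 0 0 -0.008 0 0 255;0 0 0 -0.016 0 0 255;0 0 0 -0.024 0 0 255;0 0 0 -0.024 0 0 255'|grep -E 'pos|contact'; python3 -m creep '0 0 0 -0.006 0 0 255;0 0 0 -0.012 0 0 255;0 0 0 -0.012 0 0 255'|grep -E 'pos|contact'; python3 -c "
from h import *
d2=grab('scene');b=cv2.resize(d2['img'][150:270,300:420],None,fx=4,fy=4)[:,:,::-1]
cv2.imwrite('pics/c4.png',b)"
```

```text
eef_pos: [507.7, 47.7, 131.4]
contact_force: [-0.4, -0.3, -0.7]
eef_pos: [531.1, 52.4, 131.3]
contact_force: [0.6, 0.8, -0.1]
eef_pos: [542.5, 54.7, 131.3]
contact_force: [-1.0, -0.2, 0.3]
```

View pics/c4.png

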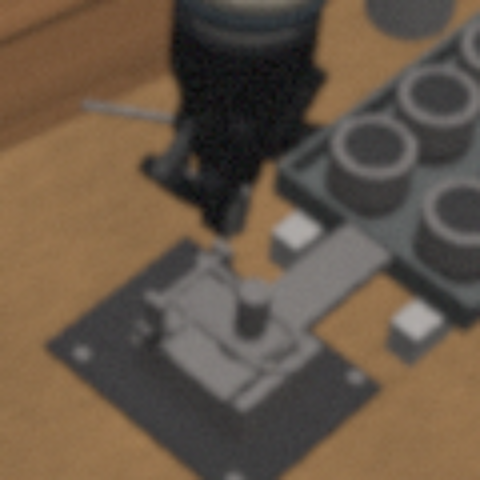

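```bash
python3 -m creep '0 0 0 0 0 -0.05 255;0 0 0 0 0 -0.1 255;0 0 0 -0.06 0 -0.1 255;0 0 0 -0.12 0 -0.1 255;0 0 0 -0.13 0 -0.1 255;0 0 0 -0.13 0 -0.1 255'|grep pos; python3 -c "
from h import *
d=grab('wrist');W=cloud(d)
b=np.array([571.4,60.4,0]);Y=R.from_euler('z',11.2,degrees=True).inv().apply(W.reshape(-1,3)-b)
for x0 in range(-56,48,6):
  o=[]
  for y0 in (-18,0,18):
    m=(abs(Y[:,0]-x0)<3)&(abs(Y[:,1]-y0)<2.5);o.append(np.nanpercentile(Y[m,2],95).round(1) if m.any() else None)
  print(x0,o)
cv2.imwrite('pics/w6.png',d['img'][:,:,::-1])"
```

```text
eef_pos: [669.0, 79.9, 230.4]
-56 [None, None, None]
-50 [None, None, None]
-44 [np.float64(47.0), np.float64(46.9), None]
-38 [np.float64(70.7), np.float64(47.3), np.float64(71.0)]
-32 [np.float64(71.0), np.float64(47.1), np.float64(71.0)]
-26 [np.float64(70.8), np.float64(47.3), np.float64(70.6)]
-20 [np.float64(70.7), np.float64(65.0), np.float64(70.7)]
-14 [np.float64(70.6), np.float64(64.4), np.float64(71.0)]
-8 [np.float64(70.9), np.float64(102.9), np.float64(70.6)]
-2 [np.float64(70.7), np.float64(103.2), np.float64(70.6)]
4 [np.float64(70.6), np.float64(103.1), np.float64(70.8)]
10 [np.float64(70.9), np.float64(102.2), np.float64(71.0)]
16 [np.float64(70.5), np.float64(64.9), np.float64(70.4)]
22 [np.float64(70.7), np.float64(63.8), np.float64(70.4)]
28 [np.float64(70.0), np.float64(47.0), np.float64(70.0)]
34 [np.float64(6.3), np.float64(70.2), np.float64(5.8)]
40 [np.float64(6.7), np.float64(70.5), np.float64(6.1)]
46 [np.float64(6.0), np.float64(6.2), np.float64(6.3)]
```

View pics/w6.png

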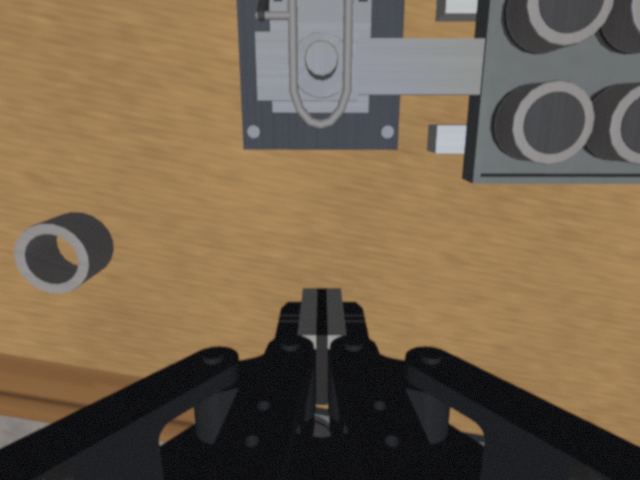

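The ring (end at about (320,122)) lies level around the pin head at (321,57). Its wire top is at 70.6 mm from hinge to end, the flange at about 64.5 mm and the head at 103 mm. All three fit the expected heights with a bias of about 1.7 mm, and the robot is clear.

```bash
python3 -c "
from rig import r
print(r.sign_off())"
```

```text
the job is handed in; nothing more can be done
None
```

The carriage is locked: the pin is fully home with its flange flat on the tongue, the ring lies level over its head, the robot is clear, and the job is handed in (no verdict was returned).

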